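# Lock a supply bin on its counter rail with a quarter-turn rail stop

### The job

Take the orange-handled rail stop out of its holder, drop its foot into the rail's slot in front of the bin with the yellow and orange cartons, and use it to slide that bin gently along the rail until you feel it fully home against the rubber buffer of the end stop. Keeping it lightly pressed there so that no play is left, push the stop down and twist it a quarter turn so that it locks across the slot, and let go. The bin holds fragile ampoules: do not ram or squeeze it, do not force the stop, and leave everything else where it is.

Things in the scene. Friction and masses are not known exactly. Their poses are not given: they have to be found in the camera images.
- stop: orange-handled rail stop, 140 g, upright in either well of the holder. Origin: centre of the underside of its steel hammer-head foot; z up the 10 mm shank; x along foot and handle. Foot 23 (x) by 11 (y) by 7 mm with relieved corners: lengthwise it passes down through the slot, and once below the lips it can be turned either way to lie square across the slot. A half turn about z looks the same
- stop_bar (a point): middle of the stop's orange handle bar, 45 mm above the stop's origin; the bar is 44 mm long (x), 14 mm thick (y) and 30 mm tall, from 30 to 60 mm above the origin, to be pinched across its 14 mm; axes as the stop's
- stop_collar (a joint): the stop's sprung steel collar, 40 mm across and 8 mm thick, loose on the shank. 0 (m): spring extended, collar underside 11 mm above the stop's origin; grows to 0.007 as the handle is pushed down with the collar resting on the rail or holder: 4.5 N at first touch, then 1.5 N more per mm
- rail: aluminium T-slot rail fixed to the counter, 560 mm long, 60 wide, 32 high, running mostly left-right. Origin: middle of its underside; x along the slot towards the end stop, z up. On it, from x = -275 to -110 mm, stand another bin (blue and green cartons) and its own locked grey stop, both fixed, 61 and 49 mm above the rail's top: leave them
- slot (a point): middle of the slot's mouth, on the rail's top; axes as the rail's. Slot 14 mm wide between lips 6 mm thick, open along the whole rail; chamber below 26 mm wide, floor 19 mm below the top. With the collar just resting on the rail the top of the foot is 4 mm down, between the lips, and cannot turn; pressed 3 to 5 mm further (8 mm reaches the floor) it can; let up again, it clamps under the lips
- end_stop: grey block 34 mm long, 56 mm wide, 24 mm high, clamped on the rail, with a black rubber buffer (44 mm wide, 18 mm high) held on two adjusting screws. Origin: on the rail's top under the block's face towards the bin; x as the rail's x, away from the bin. The buffer's contact face stands 8 to 38 mm in front of the block's face, set differently each time and not reported: it has to be felt (or seen)
- bin: clear bin with yellow, orange and white cartons on a steel plate that slides on the rail, 2 mm side play; 0.3 to 0.65 kg, slides at 1.5 to 5 N; starts 14 to 85 mm short of the buffer. Origin: centre of the plate's underside, on the rail's top; x as the rail's. Plate 165 by 65 by 6 mm, its first 45 mm bare (the foot plate); then the bin, 118 by 100 mm, 61 mm above the rail's top, 36 at its front
- bin_foot (a point): middle of the front edge of the bin's foot plate (the edge the collar pushes on), at the rail's top; axes as the bin's
- bin_tail (a point): middle of the far edge of the bin's plate (the edge that meets the buffer), at the rail's top; axes as the bin's
- holder: grey block, 60 by 160 mm and 30 mm high, fixed; two round wells 29 mm wide and 22 mm deep, 45 mm either side of the middle along its y. Origin: centre of its underside
- clamp_screw: black round-knobbed clamp screw, 46 mm tall and 36 mm wide, in the other well of the holder; origin at the foot of its shank, 11 mm below the holder's top. Not used: leave it
- carton_blue: white and blue carton 50 by 110 by 60 mm standing beside the rail, bystander; origin under its centre
- carton_red: white and red carton 60 by 90 by 40 mm standing beside the rail, bystander; origin under its centre
- bottle: white bottle, 44 mm wide, 85 mm tall, bystander; origin under its centre
- tape: white roll of tape, 64 mm wide, 25 mm high, bystander; origin under its centre

How it is judged:
On the way, in this order (a step that is already met when the one before it is completed fails the run):
1. the stop's foot is down in the slot in front of the bin's foot plate, its head along the slot (z of stop in the frame of rail below 0.0235 m and y of stop in the frame of rail between -0.005 and 0.005 m and angle between stop's own z axis and vertical below 0.15 rad and angle between the x axis of stop and the x axis of rail, either way round below 0.25 rad and x of stop in the frame of bin_foot below -0.017 m), for 0.2 s.
2. the bin is home, pressed against the end stop by the rail stop, which is still unturned in the slot (at least 1.5 N) (all of step 1 and contact force between bin and end_stop above 1.5 N and contact force between stop and bin above 1.5 N), for 0.1 s.
At the end, for the whole second after the job is handed in: The bin is held between the end stop and the rail stop with no play, lightly pressed on both (at least 1 N on each, at most 15 N at any time); the rail stop stands upright down in the slot, its head turned across it (within 0.3 rad of square), clear of the hand; stop and bin at rest (z of stop in the frame of rail below 0.0235 m and y of stop in the frame of rail between -0.005 and 0.005 m and angle between stop's own z axis and vertical below 0.15 rad and contact force between bin and end_stop above 1 N and contact force between stop and bin above 1 N and x of stop in the frame of bin_foot below -0.017 m and angle between the x axis of stop and the y axis of rail, either way round below 0.3 rad and linear speed of each of stop, bin below 0.02 m/s and angle between bin's own z axis and vertical below 0.1 rad); the robot touches nothing.
It fails at once if the bin was rammed or squeezed: more than 15 N between the stop and the bin, or between the bin and the end stop (contact force between stop and bin above 15 N or contact force between bin and end_stop above 15 N).
It fails at once if the stop was forced: more than 40 N on the rail (contact force between stop and rail above 40 N).
It fails at once if something else was moved by more than 25 mm (distance of any of clamp_screw, carton_blue, carton_red, bottle, tape from where it was at the start of the episode above 0.025 m).
It also fails if it takes over 54 s, if anything falls off the work surface, if the arm or the gripper's body presses on something with over 40 N, if the wrist force passes 120 N, or if a joint passes its speed limit or range.

### The arm

A 6-joint arm with a two-finger parallel gripper is mounted at the origin on the work surface. World frame = base frame: x ahead of the robot, y to its left, z up, the work surface at z = 0. Lengths are in m, angles in rad, forces in N, time in s.
With the tool pointing down it reaches from about 0.375 to 0.9 m from the base axis. Payload 3.1 kg.
Tool frame: the origin (TCP) lies at the centre of the arm's flange, where the gripper is bolted on; the fingertips stand 182 mm ahead of it and the grasp point (between the pads) lies 164 mm ahead of it; z points along the fingers, y is the line along which they close (so a half turn about z gives the same grasp; the last joint's range is limited). The gripper opens to 87 mm and grips with 3 to 60 N. Pads are 19 mm wide; open, the fingers measure 117 mm over their backs; the gripper's body (75 mm by 190 mm) begins 51 mm behind the grasp point.
Start: joints at [-1.48, 0.527, 1.433, -0, 1.181, -0.178], TCP at [0.167, -0.602, 0.405] pointing down, gripper open.
Joint ranges: [-3.08, 3.08], [-0.75, 2.2], [0.22, 2.44], [-1.43, 4.57], [0, 2.65], [-2.85, 2.85]. Speed limits (rad/s): [2.79, 2.79, 3.14, 3.14, 3.14, 3.14].

### API

Orientations are given as a unit quaternion [x, y, z, w].
In Python, from rig import * gives the robot as it stands.
- The arm moves only by the tool move_arm, never from a script. Its argument "commands" is a list that holds one entry, the list of rows, each a list of 6 numbers: the shift along the tool's x, y, z in units of 40 mm (1.0 is 40 mm), then the turn, a rotation vector about the tool's x, y, z in rad. A call has 1 to 12 rows; each row is the pose to reach, as a shift and turn from the pose commanded when the call began, along the tool's axes at that moment; what a row does not reach only later rows make up. A row lasts 1/8 s, in which the tool goes at most 62.5 mm and 10.7 degrees, less where a joint would pass 70% of its speed; a pose out of reach is approached as far as the arm can. A call with a gripper value outside its range is refused whole. "claw" is the closure, from -1 (fully open) to 1 (shut), so that 0 is half open, set as the call begins (left out, the last holds). The fingers move at their own pace and stop on an object; "squeeze" is the grip in N (left out, the last holds). Time passes only in rows, so rows that repeat a pose let the fingers close. It gives the time, the measured TCP pose, the force, the opening and the grip force at its end, in the units of the state.
- get_obs(): the state, without advancing time (a new reading comes with each control period).
- camera(name): name is "scene" or "top"; returns a dict with "pixels" (480x640x3 uint8, blue, green, red), "range_z" (480x640 float32, m along the optical axis (not along the pixel's ray), 0 where there is no reading), "camera_matrix" (3x3 intrinsics, pixels), "extrinsics" (4x4, takes a point from world to camera coordinates). Camera axes: x right, y up, looking along -z (the intrinsics and any distortion apply to the point x, -y, -z); pixel columns grow to the right and rows downward; lengths in m; the calibration is good to about 2 mm. A picture is of the moment at which its call begins.
- hand_in(): hands the job in; it is judged then, once.
The state is a dict: "time": time; "q": joint angles; "joint_velocities": joint speeds; "joint_torque": joint torques, N m; "position": TCP position; "tool_rot": TCP orientation; "ft_force": force on the tool from outside, world axes, zero at the start; "moment": the same for the moment, N m; "grip_width": finger opening in m; "grip_force": force on a finger pad.
Only numpy, scipy, OpenCV 4.12 (cv2) and the standard library are available. Lean on these libraries where they do the work, as an engineer would, in place of code of your own. Each camera call takes 0.05 s, during which the arm holds its last target. There are 200 camera calls.

## Working session

There is one attempt and no reset: what is moved stays moved. The work goes in short steps, Python scripts to look and compute and a tool call to move; the robot and the scene stay as the last step left them, time stands still between calls to the robot, and variables do not carry over. Pictures are saved under pics/ and viewed, at most 10 in all, crops included, and the job is handed in when it is done.

Besides the shell and the picture viewer there is one more tool, called after ">>>" as a command line: name --argument value ..., lists and objects as JSON in quotes. move_arm: Moves the arm, as the interface text tells. Its arguments: {"type":"object","properties":{"commands":{"type":"array","items":{"type":"array","items":{"type":"array","items":{"type":"number"}}}},"claw":{"type":"number"},"squeeze":{"type":"number"}},"required":["commands"]}

```bash
mkdir -p pics; cat > h.py <<'E'
from rig import *
import numpy as np, cv2
from scipy.spatial.transform import Rotation as R
def pts(c):
    "world point per pixel from depth"
    d=c["range_z"]; K=c["camera_matrix"]; h,w=d.shape
    u,v=np.meshgrid(np.arange(w),np.arange(h))
    X=(u-K[0,2])/K[0,0]*d; Y=(v-K[1,2])/K[1,1]*d
    P=np.stack([X,-Y,-d,np.ones_like(d)],-1)
    W=P@np.linalg.inv(c["extrinsics"]).T
    W[d==0]=np.nan
    return W[...,:3]
E
python3 - <<'E'
from h import *
for n in("scene","top"):
    c=camera(n); cv2.imwrite(f"pics/{n}0.png",c["pixels"]); np.savez(f"{n}0.npz",**c)
    print(n,c["extrinsics"].round(3).tolist(),c["camera_matrix"].round(1).tolist())
o=get_obs(); print(o)
E
```

```text
scene [[-0.646, 0.763, -0.003, 0.338], [-0.504, -0.424, 0.752, 0.197], [0.573, 0.488, 0.659, -1.464], [0.0, 0.0, 0.0, 1.0]] [[541.5, 0.0, 316.0], [0.0, 541.5, 242.7], [0.0, 0.0, 1.0]]
top [[0.018, -1.0, -0.02, -0.025], [0.989, 0.015, 0.147, -0.526], [-0.147, -0.022, 0.989, -1.045], [0.0, 0.0, 0.0, 1.0]] [[494.5, 0.0, 321.3], [0.0, 494.5, 228.7], [0.0, 0.0, 1.0]]
{'time': 0.1, 'q': array([-1.47951303e+00,  5.28331515e-01,  1.43378330e+00, -2.48772108e-05,
        1.18140250e+00, -1.78536161e-01]), 'joint_velocities': array([-0.00024898, -0.00100369, -0.00250266, -0.00181094,  0.00059685,
        0.00050846]), 'joint_torque': array([-2.63234788e-04, -4.40985703e+01, -1.77150249e+01,  6.35446957e-02,
        5.33397705e-02, -5.26574036e-05]), 'position': array([ 0.16657273, -0.60206354,  0.40389186]), 'tool_rot': array([ 9.90912381e-01,  1.34505490e-01,  3.04777353e-05, -9.61915527e-04]), 'ft_force': array([ 0.60675697,  0.91807683, -0.34252144]), 'moment': array([ 0.04629387, -0.02687531, -0.02917245]), 'grip_force': 0.0, 'grip_width': 0.08684577609914439}
```

View pics/scene0.png

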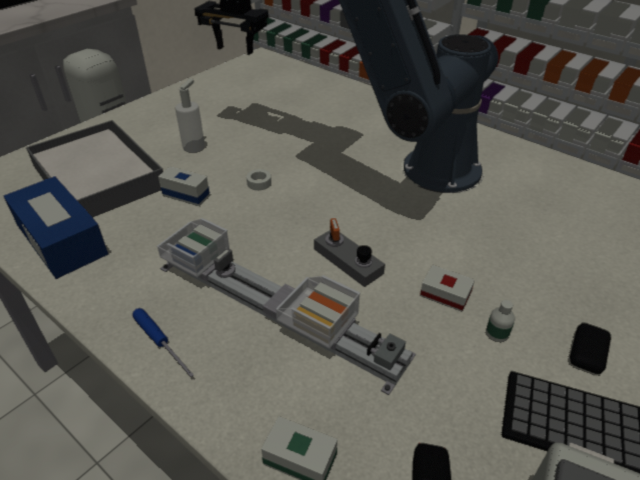

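View pics/top0.png

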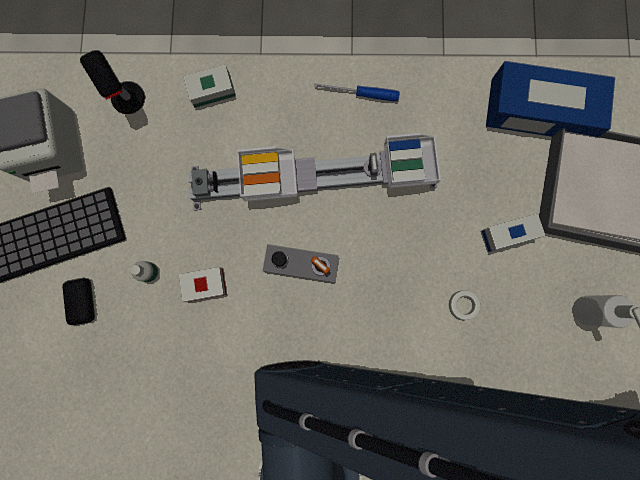

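The scene view shows the holder (350,258) with the orange stop at (335,232), the bin at (320,310) and the end stop at (390,350). In the top view the stop is at (320,266), the holder spans (263–338, 245–282), the foot plate is at (306,175) and the buffer at (213,182).

```bash
python3 - <<'E'
from h import *
for n,roi in(("top",(185,445,130,290)),("scene",(150,420,200,400))):
    c=dict(np.load(n+"0.npz")); W=pts(c); u0,u1,v0,v1=roi
    hsv=cv2.cvtColor(c["pixels"],cv2.COLOR_BGR2HSV)
    m=np.zeros(hsv.shape[:2],bool); m[v0:v1,u0:u1]=1
    # orange handle
    hroi=np.zeros_like(m)
    if n=="top": hroi[250:282,300:340]=1
    else: hroi[210:250,320:350]=1
    o=hroi&(hsv[...,0]<20)&(hsv[...,1]>110)&(hsv[...,2]>60)
    P=W[o]; print(n,"orange n",o.sum(),"z pct",np.nanpercentile(P[:,2],[5,50,90,98]).round(4))
    t=P[P[:,2]>np.nanpercentile(P[:,2],95)-0.008]
    r=cv2.minAreaRect((t[:,:2]*1000).astype(np.float32)); print(" bar rect mm",r, "mean",t.mean(0).round(4))
    # rail surface
    for lo,hi,nm in((.029,.0345,"rail32"),(.0355,.042,"plate38"),(.05,.062,"endstop56/.."),(.088,.1,"bin rim93")):
        s=m&(W[...,2]>lo)&(W[...,2]<hi)
        nc,lab,st,ce=cv2.connectedComponentsWithStats(s.astype(np.uint8),connectivity=8)
        for k in range(1,nc):
            if st[k,4]<60: continue
            q=W[lab==k]; r=cv2.minAreaRect((q[:,:2]*1000).astype(np.float32))
            print(" ",nm,st[k].tolist(),"rect",np.round(r[0],1),np.round(r[1],1),round(r[2],1),"z",np.median(q[:,2]).round(4))
E
python3 - <<'E'
import cv2
a=cv2.imread("pics/top0.png")[125:290,185:345]; b=cv2.imread("pics/scene0.png")[205:400,250:420]
cv2.imwrite("pics/c0.png",cv2.hconcat([cv2.resize(a,(390,402),interpolation=2),cv2.resize(b,(400,402),interpolation=2)]))
E
```

```text
top orange n 96 z pct [0.0627 0.0764 0.0792 0.0802]
 bar rect mm ((445.0868225097656, -15.924568176269531), (43.55129623413086, 12.881765365600586), 50.04954147338867) mean [ 0.4449 -0.0161  0.0767]
  rail32 [312, 156, 58, 15, 378] rect [677.6 -57.6] [ 27.1 128.5] 3.6 z 0.0309
  rail32 [210, 168, 29, 12, 179] rect [649.5 204.7] [23.5 63.8] 6.9 z 0.0312
  rail32 [317, 170, 70, 17, 450] rect [643.  -81.3] [ 23.9 154.3] 6.1 z 0.0309
  rail32 [206, 184, 34, 13, 197] rect [612.1 206.8] [23.2 76. ] 6.4 z 0.0308
  rail32 [274, 248, 36, 25, 155] rect [459.8  52.7] [39. 85.] 38.0 z 0.0303
  rail32 [319, 254, 18, 17, 65] rect [458.5 -37.3] [46.5 24.8] 53.1 z 0.0302
  rail32 [297, 260, 20, 18, 89] rect [436.6  19.8] [50.1 27.6] 52.9 z 0.0304
  plate38 [421, 140, 15, 38, 352] rect [ 686.2 -250.4] [85.1 25.9] 5.7 z 0.0393
  plate38 [377, 151, 12, 32, 143] rect [ 668.4 -147.5] [71.8 22.6] 6.0 z 0.0376
  plate38 [279, 153, 16, 39, 433] rect [651.3  63.4] [87.9 29.5] 6.0 z 0.0392
  plate38 [295, 157, 22, 34, 419] rect [650.7  20.6] [74. 44.] 6.1 z 0.0373
  plate38 [364, 160, 9, 17, 68] rect [ 663.9 
[... 1890 characters left out ...]
-184.7] [ 76.2 147.7] 47.6 z 0.056
  endstop56/.. [357, 253, 15, 8, 60] rect [464.1  78.9] [12.7 29.5] 29.3 z 0.0572
  endstop56/.. [215, 256, 19, 16, 78] rect [ 664.7 -122.1] [12.  43.8] 84.0 z 0.057
  endstop56/.. [283, 282, 34, 26, 134] rect [634.8  45.6] [19.3 83.4] 83.6 z 0.0569
  endstop56/.. [277, 306, 82, 39, 340] rect [666.1 129.8] [ 76.9 152.4] 46.0 z 0.056
  endstop56/.. [367, 333, 15, 17, 74] rect [626.4 223.3] [43.3  6.3] 6.3 z 0.0529
  endstop56/.. [375, 333, 31, 32, 519] rect [623.4 252.7] [58.2 39.1] 5.4 z 0.0572
  bin rim93 [165, 218, 63, 43, 374] rect [ 670.8 -197.1] [106.8  84.7] 6.6 z 0.0941
  bin rim93 [287, 275, 74, 56, 504] rect [637.7 116.1] [107.7  92.9] 5.7 z 0.0942
```

View pics/c0.png

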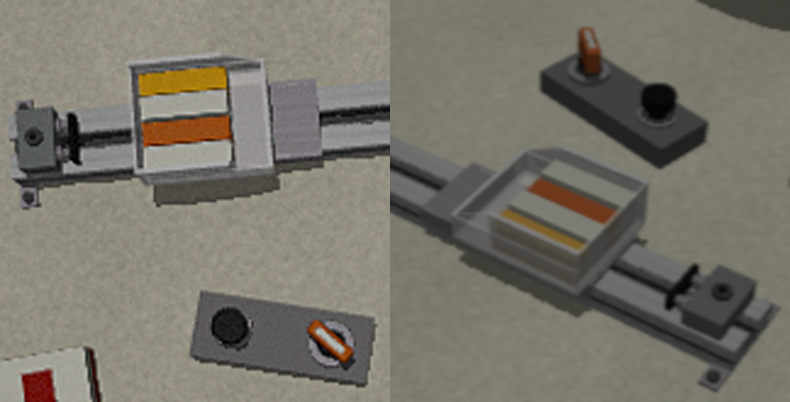

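The crops show the stop's bar in the holder, pointing up-left at about 50° yaw. The foot plate's front edge is near y≈0. The buffer is about 55–60 mm beyond the bin's tail. The sizes match: bar 43.5×13 mm, top at z 0.079, rail and plate heights correct.

```bash
cat >> h.py <<'E'
def rel(p,yaw,o=None):
    "shift (40 mm units) and turn from the measured pose to TCP p, tool down, tool x at yaw deg"
    o=o or get_obs(); A=R.from_quat(o["tool_rot"])
    B=R.from_euler("z",yaw,degrees=True)*R.from_euler("x",180,degrees=True)
    print((A.inv().apply(np.array(p)-o["position"])/.04).round(3).tolist(),(A.inv()*B).as_rotvec().round(3).tolist())
E
python3 - <<'E'
from h import *
rel([.40,-.3,.38],35); rel([.4445,-.015,.30],50)
E
```

```text
[7.637, -5.722, 0.611] [-0.002, -0.001, -0.341]
[10.608, -12.288, 2.624] [-0.002, -0.001, -0.603]
```

>>> move_arm --commands '[[[3.8,-2.9,0.3,0,0,-0.17],[7.64,-5.7,0.6,0,0,-0.34],[7.64,-5.7,0.6,0,0,-0.34],[7.64,-5.7,0.6,0,0,-0.34],[7.64,-5.7,0.6,0,0,-0.34],[7.64,-5.7,0.6,0,0,-0.34],[10.608,-12.288,2.624,-0.002,-0.001,-0.603],[10.608,-12.288,2.624,-0.002,-0.001,-0.603],[10.608,-12.288,2.624,-0.002,-0.001,-0.603],[10.608,-12.288,2.624,-0.002,-0.001,-0.603],[10.608,-12.288,2.624,-0.002,-0.001,-0.603],[10.608,-12.288,2.624,-0.002,-0.001,-0.603]]]' --claw -0.2 --squeeze 20

```text
time: 1.6
position: [0.4438, -0.012, 0.2987]
tool_rot: [0.905, 0.426, -0.002, -0.0]
ft_force: [0.4, -0.4, 0.4]
grip_width: 0.0521
grip_force: 0.0
```

```bash
python3 - <<'E'
from h import *
o=get_obs(); print(o["position"],o["time"],o["ft_force"],o["grip_width"])
rel([.4445,-.015,.229],50)
E
```

```text
[ 0.44376212 -0.01204747  0.29867812] 1.6 [ 0.38688676 -0.36357882  0.38726341] 0.052125906502149384
[-0.04, 0.065, 1.742] [-0.002, 0.003, 0.007]
```

>>> move_arm --commands '[[[0,0,0.6,0,0,0],[0,0,1.2,0,0,0],[0,0,1.74,0,0,0],[0,0,1.74,0,0,0],[0,0,1.74,0,0,0]]]'

```text
time: 2.22
position: [0.4449, -0.0165, 0.2307]
tool_rot: [0.906, 0.422, -0.0, 0.001]
ft_force: [0.4, -1.1, -0.6]
grip_width: 0.052
grip_force: 0.0
```

```bash
python3 - <<'E'
from h import *
o=get_obs(); print(o["position"],o["time"],o["ft_force"],o["grip_width"])
rel([.4445,-.015,.229],50)
c=camera("scene"); cv2.imwrite("pics/s1.png",cv2.resize(c["pixels"][190:290,290:410],(720,600),interpolation=2))
E
```

```text
[ 0.44489122 -0.0164643   0.23070928] 2.225 [ 0.36015798 -1.10968165 -0.61935237] 0.052041462281846036
[0.022, -0.031, 0.043] [0.002, 0.001, -0.001]
```

View pics/s1.png

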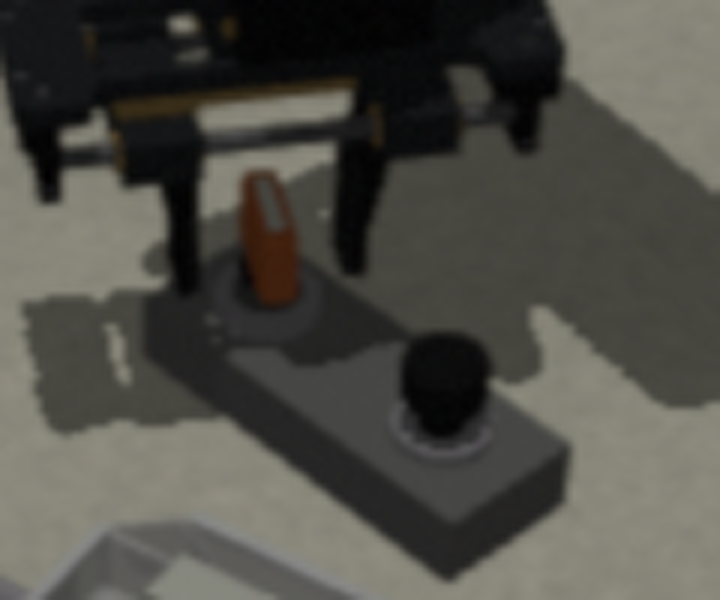

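The fingers straddle the orange bar at (268,240), so I'll close on it.

>>> move_arm --commands '[[[0.02,-0.03,0.04,0,0,0],[0.02,-0.03,0.04,0,0,0],[0.02,-0.03,0.04,0,0,0],[0.02,-0.03,0.04,0,0,0],[0.02,-0.03,0.04,0,0,0],[0.02,-0.03,0.04,0,0,0]]]' --claw 1 --squeeze 40

```text
time: 3.02
position: [0.4444, -0.0144, 0.2287]
tool_rot: [0.906, 0.423, -0.0, 0.001]
ft_force: [0.3, -0.6, 1.1]
grip_width: 0.0133
grip_force: 40.0
```

```bash
python3 - <<'E'
from h import *
o=get_obs(); print(o["position"],o["time"],o["ft_force"],o["grip_width"],o["grip_force"])
rel([.4445,-.015,.328],50)
E
```

```text
[ 0.44440202 -0.01436899  0.22866359] 3.025 [ 0.28223947 -0.59364227  1.10071576] 0.01330726038299897 40.00026633962989
[-0.014, 0.018, -2.483] [0.002, 0.001, 0.0]
```

>>> move_arm --commands '[[[0,0,-0.6,0,0,0],[0,0,-1.5,0,0,0],[0,0,-1.8,0,0,0],[0,0,-1.8,0,0,0]]]'

```text
time: 3.52
position: [0.4441, -0.0141, 0.3009]
tool_rot: [0.906, 0.423, 0.0, 0.001]
ft_force: [-0.4, 0.0, -1.7]
grip_width: 0.0141
grip_force: 40.0
```

```bash
python3 - <<'E'
from h import *
o=get_obs(); print(o["position"],o["time"],o["ft_force"],o["grip_width"],o["grip_force"])
rel([.6565,-.038,.268],96.1)
E
```

```text
[ 0.44412275 -0.01409315  0.30085981] 3.525 [-0.39982287  0.04589526 -1.68960313] 0.014059153565975731 40.000143544748425
[2.955, 4.45, 0.831] [0.002, 0.002, -0.804]
```

>>> move_arm --commands '[[[0.6,0.9,0,0,0,-0.16],[1.2,1.8,0.1,0,0,-0.32],[1.8,2.7,0.2,0,0,-0.48],[2.4,3.6,0.4,0,0,-0.64],[2.955,4.45,0.83,0.002,0.002,-0.804],[2.955,4.45,0.83,0.002,0.002,-0.804],[2.955,4.45,0.83,0.002,0.002,-0.804],[2.955,4.45,0.83,0.002,0.002,-0.804]]]'

```text
time: 4.53
position: [0.6553, -0.0378, 0.267]
tool_rot: [0.669, 0.743, -0.001, -0.002]
ft_force: [-0.3, -0.1, -2.3]
grip_width: 0.0134
grip_force: 40.0
```

```bash
python3 - <<'E'
from h import *
o=get_obs(); print(o["position"],o["time"],o["ft_force"],o["grip_width"],o["grip_force"])
rel([.6565,-.038,.268],96.1)
c=camera("scene"); np.savez("s2.npz",**c); d=camera("top"); np.savez("t2.npz",**d)
cv2.imwrite("pics/s2.png",cv2.hconcat([cv2.resize(c["pixels"][210:330,210:330],(400,400),interpolation=2),cv2.resize(d["pixels"][110:230,280:400],(400,400),interpolation=2)]))
W=pts(c); hsv=cv2.cvtColor(c["pixels"],cv2.COLOR_BGR2HSV)
m=np.zeros(hsv.shape[:2],bool); m[180:330,200:340]=1
P=W[m&(hsv[...,0]<20)&(hsv[...,1]>110)&(hsv[...,2]>40)]; P=P[(P[:,1]<0)&(P[:,1]>-.08)]
print(len(P),np.percentile(P,[2,50,98],axis=0).round(4))
E
```

```text
[ 0.65529828 -0.03777653  0.26699855] 4.525 [-0.32817141 -0.0595859  -2.30862504] 0.013413521035375891 40.000112699344754
[-0.009, 0.029, -0.025] [-0.003, -0.001, -0.001]
213 [[ 0.6316 -0.0576  0.0911]
 [ 0.6565 -0.0182  0.1202]
 [ 0.6953 -0.0026  0.1911]]
```

View pics/s2.png

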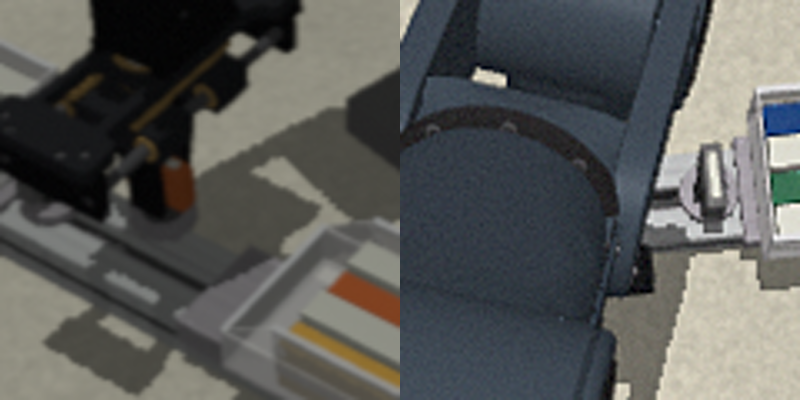

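The left crop shows the stop hanging over the rail in front of the foot plate, with the bar at (178,185) and the collar at (165,220). In the top view the arm hides it. I'll refine the slot line from the first images.

```bash
python3 - <<'E'
from h import *
u=np.array([-np.sin(np.radians(6.1)),np.cos(np.radians(6.1))]); n=np.array([u[1],-u[0]])
for nm in("top","scene"):
    c=dict(np.load(nm+"0.npz")); W=pts(c).reshape(-1,3)
    s=W[:,:2]@u; e=W[:,:2]@n
    for lo,hi in((-.17,-.13),(-.15,-.08),):  # s ranges in front of bin, clear of grey stop
        pass
    for lo,hi,zl,zh,w in((-.145,-.08,.028,.036,"rail"),(-.07,-.03,.034,.043,"foot plate")):
        k=(s>lo)&(s<hi)&(W[:,2]>zl)&(W[:,2]<zh)&(abs(e-.65)<.05)
        h,b=np.histogram(e[k],np.arange(.60,.70,.002))
        print(nm,w,k.sum(),[(round(x*1000),int(y)) for x,y in zip(b,h) if y])
    k=(abs(e-.65)<.03)&(W[:,2]>.034)&(W[:,2]<.042)&(s>-.1)&(s<0)
    print(" plate s min",np.percentile(s[k],[1,3,10]).round(4))
print("tcp e",(np.array([.6553,-.0378])@n).round(4),"s",np.array([.6553,-.0378])@u, "bar scene e",[ (np.array(p)@n).round(4) for p in([.4456,-.0137],[.4451,-.0159],[.4444,-.0144])])
E
```

```text
top rail 497 [(618, 12), (620, 19), (622, 21), (624, 22), (626, 21), (628, 21), (630, 23), (632, 19), (634, 21), (636, 16), (638, 23), (640, 21), (642, 5), (654, 1), (656, 21), (658, 23), (660, 19), (662, 21), (664, 24), (666, 21), (668, 19), (670, 17), (672, 25), (674, 21), (676, 25), (678, 16)]
top foot plate 496 [(612, 7), (614, 13), (616, 14), (618, 14), (620, 13), (622, 15), (624, 14), (626, 12), (628, 14), (630, 11), (632, 11), (634, 17), (636, 14), (638, 16), (640, 13), (642, 14), (644, 10), (646, 16), (648, 13), (650, 14), (652, 15), (654, 11), (656, 13), (658, 14), (660, 14), (662, 12), (664, 14), (666, 12), (668, 13), (670, 13), (672, 13), (674, 15), (676, 17), (678, 11), (680, 14), (682, 14), (684, 13), (686, 3)]
 plate s min [-0.0747 -0.0694 -0.0648]
scene rail 572 [(614, 4), (616, 21), (618, 20), (620, 16), (622, 24), (624, 13), (626, 25), (628, 15), (630, 22), (632, 23), (634, 15), (636, 24), (638, 45), (640, 8), (642, 1), (650, 1), (652, 15), (654, 19), (656, 22), (658, 20), (660, 25), (662, 17), (664, 19), (666, 25), (668, 15), (670, 22), (672, 22), (674, 35), (676, 39)]
scene foot plate 378 [(608, 3), (610, 8), (612, 10), (614, 7), (616, 7), (618, 10), (620, 7), (622, 11), (624, 9), (626, 10), (628, 11), (630, 9), (632, 5), (634, 15), (636, 6), (638, 9), (640, 10), (642, 5), (644, 14), (646, 6), (648, 11), (650, 13), (652, 5), (654, 9), (656, 13), (658, 7), (660, 9), (662, 12), (664, 10), (666, 9), (668, 8), (670, 11), (672, 12), (674, 8), (676, 11), (678, 13), (680, 16), (682, 25), (684, 4)]
 plate s min [-0.098  -0.0962 -0.0898]
tcp e 0.6476 s -0.10722082023486874 bar scene e [np.float64(0.4416), np.float64(0.4409), np.float64(0.4404)]
```

```bash
python3 - <<'E'
from h import *
u=np.array([-np.sin(np.radians(6.1)),np.cos(np.radians(6.1))]); n=np.array([u[1],-u[0]])
c=dict(np.load("s2.npz")); W=pts(c); s=W[...,:2]@u+.10722; e=W[...,:2]@n-.6476
k=(abs(s)<.03)&(abs(e)<.03)&(W[...,2]>.064)&(W[...,2]<.0805)
print(k.sum()); q=np.c_[s[k],e[k],W[k][:,2]]
print(np.percentile(q,[0,2,10,50,90,98,100],axis=0).round(4))
# extreme silhouette of collar near side (+e edge) per s bin
for a in np.arange(-.02,.02,.005):
    b=(q[:,0]>=a)&(q[:,0]<a+.005)
    if b.any(): print(round(a,3),b.sum(),q[b,1].max().round(4),q[b,1].min().round(4))
hsv=cv2.cvtColor(c["pixels"],cv2.COLOR_BGR2HSV)
o=(hsv[...,0]<20)&(hsv[...,1]>110)&(abs(s)<.035)&(abs(e)<.02)&(W[...,2]<.13)
qq=np.c_[s[o],e[o],W[o][:,2]]; print("bar",o.sum(),np.percentile(qq,[2,50,98],axis=0).round(4))
# rail edges in the same picture
r=(W[...,2]>.029)&(W[...,2]<.0365)&(abs(e)<.04)&(s>-.06)&(s<.03)
h,b=np.histogram(e[r],np.arange(-.04,.04,.002)); print([(round(x*1000),int(y)) for x,y in zip(b,h) if y])
E
```

```text
143
[[-0.0184 -0.0174  0.0701]
 [-0.0131 -0.0136  0.071 ]
 [-0.0062 -0.0074  0.0728]
 [ 0.0098  0.0068  0.0777]
 [ 0.0188  0.0154  0.0797]
 [ 0.0201  0.0165  0.0799]
 [ 0.021   0.017   0.0803]]
-0.02 2 0.0068 0.0039
-0.015 6 0.013 0.0041
-0.01 8 0.0159 0.0053
-0.005 16 0.0168 0.0058
0.0 13 0.017 0.0061
0.005 27 0.0163 -0.0049
0.01 27 0.014 -0.0174
0.015 40 0.0095 -0.0144
bar 128 [[ 0.0082 -0.0068  0.0836]
 [ 0.0166  0.002   0.1089]
 [ 0.0235  0.0085  0.1211]]
[(-32, 5), (-30, 22), (-28, 14), (-26, 14), (-24, 15), (-22, 14), (-20, 23), (-18, 14), (-16, 21), (-14, 21), (-12, 25), (-10, 51), (-8, 23), (4, 9), (6, 29), (8, 38), (10, 29), (12, 33), (14, 28), (16, 30), (18, 30), (20, 34), (22, 28), (24, 38), (26, 34), (28, 53), (30, 5)]
```

>>> move_arm --commands '[[[0,0.03,0.25,0,0,0],[0,0.03,0.45,0,0,0],[0,0.03,0.55,0,0,0],[0,0.03,0.6,0,0,0],[0,0.03,0.64,0,0,0],[0,0.03,0.68,0,0,0],[0,0.03,0.68,0,0,0]]]'

```text
time: 5.5
position: [0.6577, -0.0379, 0.2403]
tool_rot: [0.669, 0.744, -0.0, -0.0]
ft_force: [-0.7, -0.3, -0.8]
grip_width: 0.0135
grip_force: 40.0
```

>>> move_arm --commands '[[[0,-0.02,0.0,0,0,0],[0,-0.025,0.03,0,0,0],[0,-0.025,0.06,0,0,0],[0,-0.025,0.06,0,0,0]]]'

```text
time: 6.0
position: [0.6566, -0.038, 0.2378]
tool_rot: [0.669, 0.744, -0.0, -0.001]
ft_force: [1.0, -1.0, -1.6]
grip_width: 0.0136
grip_force: 40.0
```

>>> move_arm --commands '[[[0,0,0.05,0,0,0],[0,0,0.1,0,0,0],[0,0,0.14,0,0,0],[0,0,0.15,0,0,0],[0,0,0.15,0,0,0]]]'

```text
time: 6.62
position: [0.6567, -0.038, 0.2318]
tool_rot: [0.669, 0.744, -0.0, -0.001]
ft_force: [0.2, 0.1, -1.4]
grip_width: 0.0135
grip_force: 40.0
```

>>> move_arm --commands '[[[0,0,0.02,0,0,0],[0,0,0.03,0,0,0],[0,0,0.03,0,0,0]]]'

```text
time: 7.0
position: [0.6567, -0.038, 0.2308]
tool_rot: [0.669, 0.744, -0.0, -0.0]
ft_force: [-0.6, -0.1, -0.2]
grip_width: 0.0136
grip_force: 40.0
```

>>> move_arm --commands '[[[0.04,0,0,0,0,0],[0.08,0,0,0,0,0],[0.12,0,0,0,0,0],[0.15,0,0,0,0,0],[0.18,0,0,0,0,0],[0.21,0,0,0,0,0],[0.24,0,0,0,0,0],[0.27,0,0,0,0,0],[0.3,0,0,0,0,0],[0.32,0,0,0,0,0],[0.34,0,0,0,0,0],[0.36,0,0,0,0,0]]]'

```text
time: 8.5
position: [0.6552, -0.0237, 0.2307]
tool_rot: [0.669, 0.744, -0.0, -0.0]
ft_force: [-0.4, -1.0, -1.1]
grip_width: 0.0135
grip_force: 40.0
```

>>> move_arm --commands '[[[0.02,0,0,0,0,0],[0.04,0,0,0,0,0],[0.06,0,0,0,0,0],[0.08,0,0,0,0,0],[0.1,0,0,0,0,0],[0.12,0,0,0,0,0]]]'

```text
time: 9.25
position: [0.6547, -0.0193, 0.2307]
tool_rot: [0.669, 0.744, -0.0, -0.0]
ft_force: [0.9, -2.7, -1.1]
grip_width: 0.0135
grip_force: 40.0
```

>>> move_arm --commands '[[[0.04,0,0,0,0,0],[0.08,0,0,0,0,0],[0.13,0,0,0,0,0],[0.18,0,0,0,0,0],[0.23,0,0,0,0,0],[0.28,0,0,0,0,0],[0.33,0,0,0,0,0],[0.38,0,0,0,0,0],[0.43,0,0,0,0,0],[0.48,0,0,0,0,0],[0.52,0,0,0,0,0],[0.56,0,0,0,0,0]]]'

```text
time: 10.75
position: [0.6523, 0.0034, 0.2307]
tool_rot: [0.669, 0.744, -0.0, -0.0]
ft_force: [0.5, -3.0, -0.0]
grip_width: 0.0139
grip_force: 40.0
```

```bash
python3 - <<'E'
from h import *
o=get_obs(); print(o["position"],o["time"],o["ft_force"])
u=np.array([-np.sin(np.radians(6.1)),np.cos(np.radians(6.1))]); n=np.array([u[1],-u[0]])
for nm in("scene",):
    c=camera(nm); np.savez("s3.npz",**c)
    W=pts(c); s=W[...,:2]@u; e=W[...,:2]@n-.648
    # buffer: dark points 40-50 mm high in front of the block; plate tail
    b=(c["pixels"].max(-1)<60)&(abs(e)<.022)&(W[...,2]>.036)&(W[...,2]<.056)&(s>.11)&(s<.18)
    print(b.sum(),np.percentile(s[b],[2,10,25,50,75]).round(4))
cv2.imwrite("pics/s3.png",cv2.resize(c["pixels"][230:380,260:420],(640,600),interpolation=2))
E
```

```text
[0.65225412 0.00344013 0.2307164 ] 10.75 [ 0.47625643 -3.02817115 -0.00623839]
108 [0.1521 0.1534 0.1547 0.1565 0.1578]
```

View pics/s3.png

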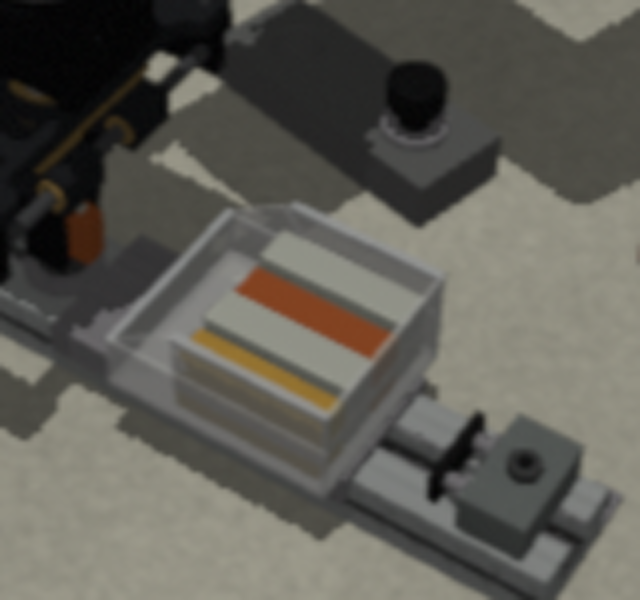

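The picture shows the collar pushing on the foot plate, the bin square on the rail, and a gap of about 33 mm to the buffer at (455,460). I'll continue sliding, slowing as it closes.

>>> move_arm --commands '[[[0.05,0,0,0,0,0],[0.1,0,0,0,0,0],[0.15,0,0,0,0,0],[0.2,0,0,0,0,0],[0.25,0,0,0,0,0],[0.3,0,0,0,0,0],[0.35,0,0,0,0,0],[0.4,0,0,0,0,0],[0.45,0,0,0,0,0],[0.5,0,0,0,0,0],[0.54,0,0,0,0,0],[0.57,0,0,0,0,0]]]'

```text
time: 12.3
position: [0.6498, 0.0262, 0.2307]
tool_rot: [0.669, 0.744, -0.0, -0.0]
ft_force: [-0.0, -3.3, 1.1]
grip_width: 0.0138
grip_force: 40.0
```

>>> move_arm --commands '[[[0.02,0,0,0,0,0],[0.04,0,0,0,0,0],[0.06,0,0,0,0,0],[0.07,0,0,0,0,0],[0.08,0,0,0,0,0]]]'

```text
time: 12.92
position: [0.6495, 0.0292, 0.2307]
tool_rot: [0.669, 0.744, -0.0, -0.0]
ft_force: [-0.2, -3.6, 0.2]
grip_width: 0.0138
grip_force: 40.0
```

>>> move_arm --commands '[[[0.01,0,0,0,0,0],[0.02,0,0,0,0,0],[0.03,0,0,0,0,0],[0.04,0,0,0,0,0],[0.05,0,0,0,0,0]]]'

```text
time: 13.55
position: [0.6493, 0.0312, 0.2307]
tool_rot: [0.669, 0.744, -0.0, -0.0]
ft_force: [0.5, -2.1, 0.6]
grip_width: 0.0137
grip_force: 40.0
```

>>> move_arm --commands '[[[0.01,0,0,0,0,0],[0.02,0,0,0,0,0],[0.03,0,0,0,0,0],[0.04,0,0,0,0,0]]]'

```text
time: 14.05
position: [0.6491, 0.0328, 0.2307]
tool_rot: [0.669, 0.744, -0.0, -0.0]
ft_force: [0.8, -2.9, 0.1]
grip_width: 0.0134
grip_force: 40.0
```

>>> move_arm --commands '[[[0.01,0,0,0,0,0],[0.02,0,0,0,0,0],[0.03,0,0,0,0,0]]]'

```text
time: 14.42
position: [0.649, 0.034, 0.2307]
tool_rot: [0.669, 0.744, -0.0, -0.0]
ft_force: [0.5, -3.2, 0.8]
grip_width: 0.0135
grip_force: 40.0
```

>>> move_arm --commands '[[[0.01,0,0,0,0,0],[0.02,0,0,0,0,0],[0.03,0,0,0,0,0]]]'

```text
time: 14.8
position: [0.6489, 0.0352, 0.2307]
tool_rot: [0.669, 0.744, -0.0, -0.0]
ft_force: [1.4, -3.0, 0.4]
grip_width: 0.0137
grip_force: 40.0
```

>>> move_arm --commands '[[[0.01,0,0,0,0,0],[0.02,0,0,0,0,0]]]'

```text
time: 15.05
position: [0.6488, 0.036, 0.2307]
tool_rot: [0.669, 0.744, -0.0, -0.0]
ft_force: [0.0, -3.7, -0.4]
grip_width: 0.0136
grip_force: 40.0
```

>>> move_arm --commands '[[[0.01,0,0,0,0,0],[0.02,0,0,0,0,0]]]'

```text
time: 15.3
position: [0.6488, 0.0365, 0.2307]
tool_rot: [0.669, 0.744, -0.0, -0.0]
ft_force: [0.8, -5.5, 0.1]
grip_width: 0.0138
grip_force: 40.0
```

>>> move_arm --commands '[[[0.01,0,0,0,0,0],[0.02,0,0,0,0,0]]]'

```text
time: 15.55
position: [0.6488, 0.0368, 0.2308]
tool_rot: [0.668, 0.744, -0.001, 0.0]
ft_force: [0.8, -7.1, -0.2]
grip_width: 0.0138
grip_force: 40.0
```

Contact with the buffer is felt: the force rose from 3 to 7 N while the motion stalled. I'll press slightly more, then push down.

>>> move_arm --commands '[[[0.01,0,0,0,0,0],[0.015,0,0,0,0,0],[0.015,0,0,0,0,0]]]'

```text
time: 15.92
position: [0.6488, 0.037, 0.2308]
tool_rot: [0.668, 0.744, -0.001, 0.0]
ft_force: [0.8, -7.2, 1.0]
grip_width: 0.0136
grip_force: 40.0
```

>>> move_arm --commands '[[[0,0,0.02,0,0,0],[0,0,0.04,0,0,0],[0,0,0.06,0,0,0],[0,0,0.06,0,0,0]]]'

```text
time: 16.42
position: [0.6488, 0.037, 0.2293]
tool_rot: [0.668, 0.744, -0.001, 0.001]
ft_force: [-1.8, -7.7, 5.0]
grip_width: 0.0139
grip_force: 40.0
```

>>> move_arm --commands '[[[0,0,0.02,0,0,0],[0,0,0.04,0,0,0],[0,0,0.06,0,0,0],[0,0,0.08,0,0,0],[0,0,0.09,0,0,0],[0,0,0.09,0,0,0]]]'

```text
time: 17.18
position: [0.6487, 0.037, 0.2266]
tool_rot: [0.668, 0.744, -0.001, 0.001]
ft_force: [-2.8, -7.7, 9.6]
grip_width: 0.0137
grip_force: 40.0
```

>>> move_arm --commands '[[[0,0,0,0,0,0.1],[0,0,0,0,0,0.2],[0,0,0,0,0,0.3],[0,0,0,0,0,0.4],[0,0,0,0,0,0.5]]]'

```text
time: 17.8
position: [0.6481, 0.0369, 0.2264]
tool_rot: [0.832, 0.554, -0.002, 0.0]
ft_force: [-4.0, -9.5, 10.0]
grip_width: 0.0136
grip_force: 40.0
```

>>> move_arm --commands '[[[0,0,0,0,0,0.1],[0,0,0,0,0,0.2],[0,0,0,0,0,0.3],[0,0,0,0,0,0.4],[0,0,0,0,0,0.5]]]'

```text
time: 18.42
position: [0.6481, 0.0368, 0.2264]
tool_rot: [0.943, 0.331, -0.002, 0.001]
ft_force: [-4.4, -8.3, 10.1]
grip_width: 0.0135
grip_force: 40.0
```

```bash
python3 - <<'E'
from h import *
o=get_obs(); print(o["position"],o["time"],o["ft_force"],o["moment"])
rel([*o["position"]],6.1,o)
E
```

```text
[0.64813257 0.03677455 0.22637904] 18.425 [-4.41369664 -8.32281758 10.10496233] [-1.62106795  0.59954298  0.23221614]
[0.0, 0.0, 0.0] [0.002, 0.004, 0.569]
```

>>> move_arm --commands '[[[0,0,0,0,0,0.1],[0,0,0,0,0,0.2],[0,0,0,0,0,0.3],[0,0,0,0,0,0.4],[0,0,0,0,0,0.5],[0,0,0,0,0,0.57],[0,0,0,0,0,0.57],[0,0,0,0,0,0.57]]]'

```text
time: 19.42
position: [0.6485, 0.0366, 0.2265]
tool_rot: [0.999, 0.054, -0.001, 0.001]
ft_force: [-3.6, -9.6, 10.2]
grip_width: 0.014
grip_force: 40.0
```

```bash
python3 - <<'E'
from h import *
o=get_obs(); print(o["position"],o["time"],o["ft_force"],o["moment"])
rel([*o["position"]],6.1,o)
c=camera("scene"); np.savez("s4.npz",**c)
cv2.imwrite("pics/s4.png",cv2.resize(c["pixels"][230:380,230:420],(760,600),interpolation=2))
E
```

```text
[0.64848792 0.03664968 0.22652729] 19.425 [-3.59288311 -9.57316613 10.19966014] [-1.60619989  0.56672837  0.03653858]
[0.0, 0.0, 0.0] [0.003, 0.002, 0.002]
```

View pics/s4.png

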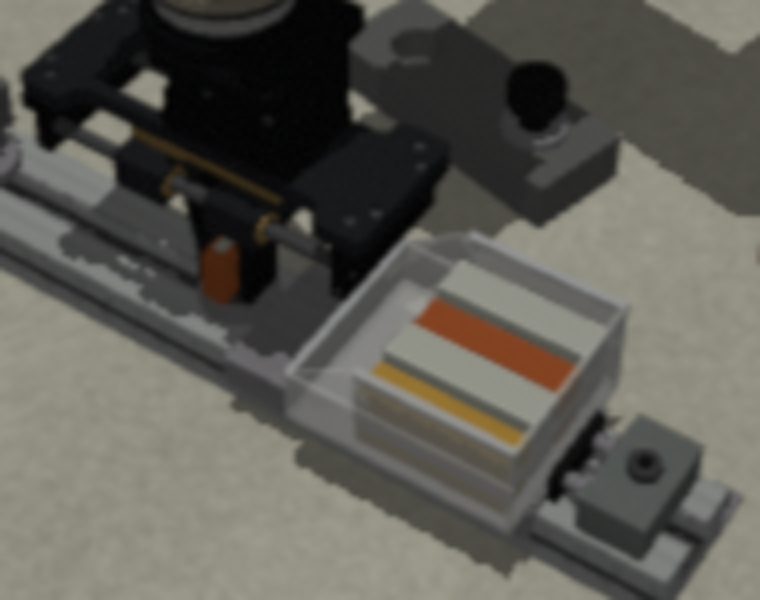

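The stop is turned square, with its bar across the slot at (220,270), and the bin sits against the buffer at (575,450). I'll let it up now.

>>> move_arm --commands '[[[0,0,-0.02,0,0,0],[0,0,-0.04,0,0,0],[0,0,-0.06,0,0,0],[0,0,-0.08,0,0,0],[0,0,-0.08,0,0,0]]]'

```text
time: 20.1
position: [0.6485, 0.0367, 0.2287]
tool_rot: [0.999, 0.054, -0.001, 0.001]
ft_force: [-1.8, -9.5, 4.7]
grip_width: 0.0137
grip_force: 40.0
```

>>> move_arm --commands '[[[0,0,-0.01,0,0,0],[0,0,-0.02,0,0,0],[0,0,-0.03,0,0,0],[0,0,-0.03,0,0,0]]]'

```text
time: 20.6
position: [0.6485, 0.0366, 0.2288]
tool_rot: [0.999, 0.054, -0.001, 0.001]
ft_force: [0.0, -8.9, -0.8]
grip_width: 0.0136
grip_force: 40.0
```

>>> move_arm --commands '[[[0,0.01,0,0,0,0],[0,0.02,0,0,0,0],[0,0.02,0,0,0,0]]]'

```text
time: 20.98
position: [0.6485, 0.0364, 0.2288]
tool_rot: [0.999, 0.054, -0.001, 0.001]
ft_force: [0.6, -7.5, -0.4]
grip_width: 0.0139
grip_force: 40.0
```

>>> move_arm --commands '[[[0,0.01,0,0,0,0],[0,0.02,0,0,0,0],[0,0.03,0,0,0,0],[0,0.03,0,0,0,0]]]'

```text
time: 21.48
position: [0.6485, 0.036, 0.2288]
tool_rot: [0.999, 0.054, -0.001, -0.0]
ft_force: [0.3, -4.3, -1.6]
grip_width: 0.0138
grip_force: 40.0
```

>>> move_arm --commands '[[[0,0.01,0,0,0,0],[0,0.02,0,0,0,0],[0,0.03,0,0,0,0],[0,0.03,0,0,0,0]]]'

```text
time: 21.98
position: [0.6486, 0.0356, 0.2288]
tool_rot: [0.999, 0.053, -0.001, -0.001]
ft_force: [-0.3, -0.9, -2.7]
grip_width: 0.0137
grip_force: 40.0
```

```bash
python3 - <<'E'
from h import *
o=get_obs(); print(o["position"],o["tool_rot"],o["ft_force"],o["moment"])
A=R.from_quat(o["tool_rot"]); print("stop origin est",o["position"]+A.apply([0,0,.2097]), "tilt",A.apply([0,0,1]))
E
```

```text
[0.64857664 0.03560977 0.22881925] [ 9.98579678e-01  5.32627496e-02 -1.03079457e-03 -8.02362835e-04] [-0.26810727 -0.94947747 -2.69131549] [-0.1158325   0.06450257  0.08748776]
stop origin est [0.64812701 0.03592278 0.01911996] tilt [-0.00214413  0.00149264 -0.99999659]
```

The load is eased, but the preload left on the bin may be marginal. I'll press forward once more while it is clamped. The force on the bin then stays below the wrist force.

>>> move_arm --commands '[[[0,-0.01,0,0,0,0],[0,-0.02,0,0,0,0],[0,-0.03,0,0,0,0],[0,-0.04,0,0,0,0],[0,-0.05,0,0,0,0],[0,-0.06,0,0,0,0],[0,-0.07,0,0,0,0],[0,-0.08,0,0,0,0],[0,-0.08,0,0,0,0]]]'

```text
time: 23.1
position: [0.6485, 0.0366, 0.2288]
tool_rot: [0.999, 0.054, -0.001, 0.001]
ft_force: [-1.3, -7.4, -6.0]
grip_width: 0.0137
grip_force: 40.0
```

>>> move_arm --commands '[[[0,-0.01,0,0,0,0],[0,-0.02,0,0,0,0],[0,-0.02,0,0,0,0]]]'

```text
time: 23.48
position: [0.6485, 0.0368, 0.2288]
tool_rot: [0.999, 0.054, -0.001, 0.002]
ft_force: [-1.0, -10.2, -5.4]
grip_width: 0.0135
grip_force: 40.0
```

>>> move_arm --commands '[[[0,-0.01,0.02,0,0,0],[0,-0.02,0.03,0,0,0],[0,-0.02,0.03,0,0,0]]]'

```text
time: 23.85
position: [0.6485, 0.0371, 0.2287]
tool_rot: [0.999, 0.054, -0.001, 0.002]
ft_force: [-3.4, -11.4, 0.0]
grip_width: 0.0137
grip_force: 40.0
```

>>> move_arm --commands '[[[0,-0.005,0,0,0,0],[0,-0.01,0,0,0,0],[0,-0.01,0,0,0,0]]]'

```text
time: 24.22
position: [0.6485, 0.0373, 0.2288]
tool_rot: [0.999, 0.054, -0.001, 0.003]
ft_force: [-3.0, -12.5, -0.4]
grip_width: 0.0136
grip_force: 40.0
```

>>> move_arm --commands '[[[0,0,0.01,0,0,0],[0,0,0.02,0,0,0],[0,0,0.03,0,0,0],[0,0,0.035,0,0,0],[0,0,0.035,0,0,0]]]'

```text
time: 24.85
position: [0.6485, 0.0373, 0.2286]
tool_rot: [0.999, 0.054, -0.001, 0.003]
ft_force: [-5.1, -12.3, 5.5]
grip_width: 0.0138
grip_force: 40.0
```

>>> move_arm --commands '[[[0,0,-0.015,0,0,0],[0,0,-0.03,0,0,0],[0,0,-0.045,0,0,0],[0,0,-0.045,0,0,0]]]'

```text
time: 25.35
position: [0.6485, 0.0373, 0.2288]
tool_rot: [0.999, 0.054, -0.001, 0.003]
ft_force: [-1.3, -12.7, -1.6]
grip_width: 0.014
grip_force: 40.0
```

>>> move_arm --commands '[[[0,0.01,0,0,0,0],[0,0.02,0,0,0,0],[0,0.03,0,0,0,0],[0,0.04,0,0,0,0],[0,0.05,0,0,0,0],[0,0.06,0,0,0,0],[0,0.07,0,0,0,0],[0,0.08,0,0,0,0],[0,0.08,0,0,0,0]]]'

```text
time: 26.48
position: [0.6485, 0.0362, 0.2288]
tool_rot: [0.999, 0.053, -0.001, 0.0]
ft_force: [-2.2, -4.9, -2.2]
grip_width: 0.0138
grip_force: 40.0
```

>>> move_arm --commands '[[[0,0.01,0,0,0,0],[0,0.02,0,0,0,0],[0,0.03,0,0,0,0],[0,0.04,0,0,0,0],[0,0.04,0,0,0,0]]]'

```text
time: 27.1
position: [0.6486, 0.0358, 0.2287]
tool_rot: [0.999, 0.053, -0.001, -0.0]
ft_force: [-4.7, -1.4, 4.2]
grip_width: 0.0136
grip_force: 40.0
```

```bash
python3 - <<'E'
from h import *
o=get_obs(); print(o["position"],o["tool_rot"],o["ft_force"],o["moment"])
A=R.from_quat(o["tool_rot"]); print("stop origin est",o["position"]+A.apply([0,0,.2097]), "tilt",A.apply([0,0,1]))
E
```

```text
[0.64859769 0.03575099 0.2287172 ] [ 9.98575029e-01  5.33564922e-02 -8.76031789e-04 -4.79035882e-04] [-4.67842453 -1.42444567  4.22038544] [-0.23203456  0.88159369  0.01388919]
stop origin est [0.64822008 0.03593201 0.01901762] tilt [-1.80068629e-03  8.63222573e-04 -9.99998006e-01]
```

>>> move_arm --commands '[[[0,0.005,-0.015,0,0,0],[0,0.01,-0.025,0,0,0],[0,0.01,-0.025,0,0,0]]]'

```text
time: 27.48
position: [0.6486, 0.0355, 0.2288]
tool_rot: [0.999, 0.053, -0.001, -0.001]
ft_force: [-2.7, 2.7, -2.0]
grip_width: 0.0137
grip_force: 40.0
```

>>> move_arm --commands '[[[0,0,0,0,0,0],[0,0,0,0,0,0],[0,0,0,0,0,0],[0,0,0,0,0,0]]]' --claw 0.2

```text
time: 27.98
position: [0.6493, 0.0348, 0.2296]
tool_rot: [0.999, 0.053, 0.0, -0.0]
ft_force: [0.2, 0.1, 0.3]
grip_width: 0.0341
grip_force: 0.0
```

>>> move_arm --commands '[[[0,0,-0.3,0,0,0],[0,0,-1.0,0,0,0],[0,0,-2,0,0,0],[-1.5,0,-3,0,0,0],[-3,0,-3,0,0,0],[-4,0,-3,0,0,0],[-4,0,-3,0,0,0],[-4,0,-3,0,0,0]]]'

```text
time: 28.98
position: [0.491, 0.0177, 0.3506]
tool_rot: [0.999, 0.053, 0.001, 0.0]
ft_force: [0.3, -0.4, -1.1]
grip_width: 0.035
grip_force: 0.0
```

```bash
python3 - <<'E'
from h import *
o=get_obs(); print(o["position"],o["time"],o["ft_force"])
u=np.array([-np.sin(np.radians(6.1)),np.cos(np.radians(6.1))]); n=np.array([u[1],-u[0]])
c=camera("scene"); d=camera("top")
W=pts(c); hsv=cv2.cvtColor(c["pixels"],cv2.COLOR_BGR2HSV)
s=W[...,:2]@u; e=W[...,:2]@n
k=(hsv[...,0]<20)&(hsv[...,1]>110)&(abs(s+.033)<.03)&(abs(e-.648)<.04)&(W[...,2]>.07)
P=np.c_[s[k],e[k],W[k][:,2]]; print(k.sum(),np.percentile(P,[2,50,98],axis=0).round(4))
t=P[P[:,2]>np.percentile(P[:,2],90)-.006]; print(cv2.minAreaRect((t[:,:2]*1000).astype(np.float32)))
cv2.imwrite("pics/s5.png",cv2.hconcat([cv2.resize(c["pixels"][230:380,230:420],(400,316),interpolation=2),cv2.resize(d["pixels"][100:258,180:380],(400,316),interpolation=2)]))
E
```

```text
[0.49096199 0.01765798 0.35056168] 28.975 [ 0.32464256 -0.3856302  -1.05271622]
115 [[-0.0361  0.6279  0.0703]
 [-0.027   0.652   0.0787]
 [-0.0248  0.6678  0.0831]]
((-30.617000579833984, 647.505859375), (11.957905769348145, 41.89554977416992), 1.2439956665039062)
```

View pics/s5.png

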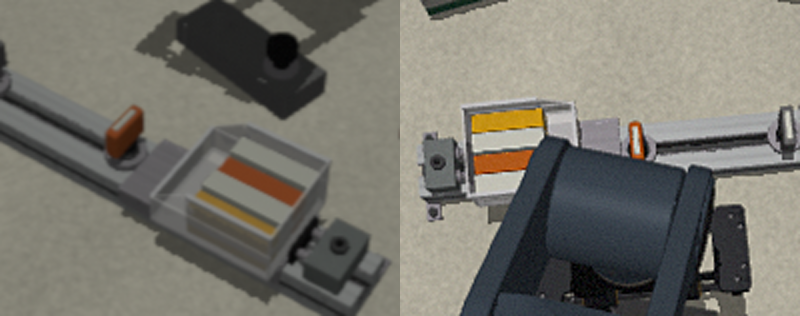

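The stop stands upright, square across the slot to within 1.2°, with its collar against the foot plate at (125,155). The bin is against the buffer at (300,235) and the hand is clear.

```bash
python3 -c "
from rig import *
print(hand_in())"
```

```text
the job is handed in; nothing more can be done
None
```

The job is handed in. The bin is home against the buffer and the stop stands upright, locked across the slot to within about 1° of square, with the hand clear. The preload left on the bin could not be read directly after release; I judged it only from the wrist forces, and the hand-in returned no verdict.

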